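# Zero the optical gauge, then hold the ball tray over its lens

## Task

Turn the knob on the bench gauge until its pointer reads zero. Then pick up the ball tray by its upright grip, keeping the loose steel ball in its pocket, and hold the tray level and still with the ball centred over the gauge's lens, its underside about 10 cm above the lens. Finish while still holding it there, with the knob left at zero and the other things on the bench left alone.

Things in the scene. Friction and masses are not known exactly. Their poses are not given: they have to be found in the camera images.
- gauge: Fixed bench gauge: a green-painted block 130 x 250 x 30 mm (its x, y, z), origin at the centre of its underside on the bench, z up. On its top, at y = -62 mm, a round white dial of 116 mm diameter lies flat, face up, top at z = 35 mm, with the knob in its middle; at y = +68 mm a steel ring of 48 mm diameter carries the lens. The gauge cannot move; its position and yaw differ each time.
- lens (a point): Centre of the gauge's round upward-looking lens port (steel ring 48 mm in diameter with glass in the middle), on its top, 36 mm above the bench.
- zero_mark (a point): Middle of the zero mark on the dial: the one long, thick black mark, 16 x 4 mm, 44 mm from the knob's axis towards the gauge's +x side (the side away from the robot); the ten other marks are short and thin, 0.3 rad apart to both sides.
- bezel (a joint): Angle of the gauge's knob about its upright axis, rad: 0 when the pointer points at the zero mark, growing as the knob turns anticlockwise seen from above; stops at -1.6 and +1.6. It starts anywhere from 0.5 to 1.35 (so it needs turning clockwise) and stays where it is left (friction about 0.04 N m). It counts as zero within 0.09 rad.
- bezel_grip (a point): Grip point of the knob, on its axis, 62 mm above the bench and 12 mm below the knob's top. The knob is an aluminium disc of 48 mm diameter with an upright bar 14 mm thick, 42 mm long and 32 mm tall across it (its top 73 mm above the bench, its foot 41 mm). The point turns with the knob: its x axis runs along the bar, y across it, and the thin black pointer lies on the dial towards its +x; a thin black line on top of the bar marks that same half.
- tray_handle (a point): Grip point of the loose ball tray, in its upright wooden fin, 60 mm above the tray's underside. The fin is 14 mm thick (along the tray's x), 36 mm wide (along y) and rises from the plate to 82 mm above the underside. The tray is a dark anodised aluminium plate 172 x 66 x 7 mm (x from -100 to +72 mm of the fin), 0.24 kg, lying flat on the bench at first; with the ball it balances about under the fin. z is up when it is level.
- pocket (a point): Centre of the floor of the tray's one round pocket (30 mm in diameter, 3.5 mm deep, glass floor 3.5 mm above the tray's underside), 48 mm from the fin along the tray's +x. Axes as the tray's.
- ball_center (a point): Centre of the loose steel ball, 25 mm in diameter, 0.06 kg, lying in the tray's pocket, where it can roll up to about 7 mm from the middle; it climbs out over the rim if the tray is tipped past about 40 degrees or jerked.
- offcut_mid (a point): Bystander: middle of a loose block of pale wood, 50 x 90 x 50 mm, standing on the bench.
- tin_mid (a point): Bystander: middle of a loose closed steel tin, 60 mm in diameter, 70 mm tall, standing on the bench.
- wrench_grip (a point): Bystander: the handle of a loose steel wrench lying on the bench, about 180 mm long along its x.
Things that resemble listed ones, but are neither listed nor needed, are in the scene too. What is meant by the part that bears tray_handle is not orange, and is the smaller of those in its own colour.

How it is judged:
By the outcome, as a careful person would: the job done as asked, in the order asked, and still so for the second after the job is handed in, while the arm keeps its last pose, push and grip.
It also fails if it takes over 54 s, if anything falls off the work surface, if the arm or the gripper's body presses on something with over 40 N, if the wrist force passes 120 N, or if a joint passes its speed limit or range.

## Robot

A 6-joint arm with a two-finger parallel gripper is mounted at the origin on the work surface. World frame = base frame: x ahead of the robot, y to its left, z up, the work surface at z = 0. Lengths are in m, angles in degrees, forces in N, time in s.
With the tool pointing down it reaches from about 0.35 to 0.975 m from the base axis. Payload 17.4 kg.
Tool frame: the origin (TCP) lies at the very end of the fingers, on their centre line; the grasp point (between the pads) lies 19 mm behind it (arm.grip_point_offset is the z of the grasp point in the tool frame, in m); z points along the fingers, y is the line along which they close (so a half turn about z gives the same grasp; the last joint's range is limited). The gripper opens to 85 mm and grips with 20 to 120 N. Pads are 22 mm wide; open, the fingers measure 114 mm over their backs; the gripper's body (76 mm by 85 mm) begins 54 mm behind the grasp point. The pads swing forward as they close: fully open they stand 13 mm farther back than shut.
Start: joints at [-78.197, 6.646, 82.598, -0, 90.757, -2.166], TCP at [0.163, -0.655, 0.196] pointing down, gripper open.
Joint ranges: [-162.19, 162.19], [-47.58, 125.68], [4.15, 143.07], [-65.23, 245.23], [0.69, 171.88], [-170.13, 170.13]. Speed limits (degrees/s): [108.29, 108.29, 127.2, 180, 180, 180].

## Interface

Orientations are given as a 3x3 rotation matrix whose columns are the frame's x, y, z axes.
In Python, from plant import readout, cams, ticket, arm gives the robot as it stands. The module is installed in compiled form; this text tells all that it offers.
- The arm moves only by the shell command python3 -m crank 'ROWS' [OPENING] [FORCE]. ROWS is JSON, a list of rows, each an object of numbers: "x", "y", "z": the shift along the tool's x, y, z in cm; "roll": the turn about the tool's z in degrees. A call has 1 to 8 rows; each row is the pose to reach, as a shift and turn from the pose commanded when the call began, along the tool's axes at that moment; what a row does not reach only later rows make up. A row lasts 1/12 s, in which the tool goes at most 41.7 mm and 7.16 degrees, less where a joint would pass 70% of its speed; a pose out of reach is approached as far as the arm can. A call with a gripper value outside its range is refused whole. OPENING is the closure, from -1 (fully open) to 1 (shut), so that 0 is half open, set as the call begins (- or left out, the last holds). The fingers move at their own pace and stop on an object; FORCE is the grip in N (left out, the last holds). Time passes only in rows, so rows that repeat a pose let the fingers close. It gives the time, the measured TCP pose, the force, the opening and the grip force at its end, in the units of the state.
- readout.get_obs(): the state, without advancing time (a new reading comes with each control period).
- cams.grab_frame(name): name is "scene" or "top" or "wrist"; returns a dict with "frame" (420x560x3 uint8, red, green, blue), "z_map" (420x560 float32, m along the optical axis (not along the pixel's ray), 0 where there is no reading), "K" (3x3 intrinsics, pixels), "extrinsics" (4x4, takes a point from world to camera coordinates); the wrist camera has in their place "tool_from_camera" (4x4, takes a point from camera to tool coordinates, whose origin is the TCP and whose axes are the flange's). Camera axes: x right, y up, looking along -z (the intrinsics and any distortion apply to the point x, -y, -z); pixel columns grow to the right and rows downward; lengths in m; the calibration is good to about 2 mm. A picture is of the moment at which its call begins: read the wrist's pose just before it.
- ticket.close_job(): hands the job in; it is judged then, once.
The state is a dict: "time": time; "q": joint angles; "qvel": joint speeds; "effort": joint torques, N m; "tcp_pos": TCP position; "tcp_rot": TCP orientation; "force": force on the tool from outside, world axes, zero at the start; "ft_torque": the same for the moment, N m; "width": finger opening in m; "finger_force": force on a finger pad.
Only numpy, scipy, OpenCV 4.12 (cv2) and the standard library are available. Lean on these libraries where they do the work, as an engineer would, in place of code of your own. Each camera call takes 0.05 s, during which the arm holds its last target. There are 200 camera calls.

## Working session

There is one attempt and no reset: what is moved stays moved. The work goes in short steps, Python scripts to look and compute and a shell command to move; the robot and the scene stay as the last step left them, time stands still between calls to the robot, and variables do not carry over. Pictures are saved under pics/ and viewed, at most 10 in all, crops included, and the job is handed in when it is done.

```bash
mkdir -p pics
cat > h.py <<'E'
import numpy as np,cv2
from plant import readout,cams,ticket,arm
def grab(n):
    o=readout.get_obs(); f=cams.grab_frame(n)
    if 'extrinsics' in f: c2w=np.linalg.inv(f['extrinsics'])
    else:
        T=np.eye(4);T[:3,:3]=o['tcp_rot'];T[:3,3]=o['tcp_pos'];c2w=T@f['tool_from_camera']
    f['c2w']=c2w; return f
def ray(f,u,v):
    K=f['K'];d=np.array([(u-K[0,2])/K[0,0],-(v-K[1,2])/K[1,1],-1.]);return f['c2w'][:3,3],f['c2w'][:3,:3]@d
def onz(f,u,v,z):
    p,d=ray(f,u,v);return p+d*(z-p[2])/d[2]
def cloud(f):
    h,w=f['z_map'].shape;u,v=np.meshgrid(np.arange(w),np.arange(h));K=f['K'];z=f['z_map']
    P=np.stack([(u-K[0,2])/K[0,0]*z,-(v-K[1,2])/K[1,1]*z,-z],-1)
    return P@f['c2w'][:3,:3].T+f['c2w'][:3,3]
E
python3 - <<'E'
from h import *
o=readout.get_obs();print(o['time'],o['tcp_pos'],o['tcp_rot'],o['width'],arm.grip_point_offset)
import pickle
for n in('top','scene'):
    f=grab(n);pickle.dump(f,open(n+'.pkl','wb'));cv2.imwrite(f'pics/{n}0.png',f['frame'][:,:,::-1]);print(n,f['c2w'].round(3).tolist(),f['K'].tolist(),[k for k in f])
E
```

```text
0.0 [ 0.1628643  -0.65480053  0.19555257] [[ 9.70434641e-01  2.41363907e-01 -2.67083685e-04]
 [ 2.41364054e-01 -9.70433959e-01  1.15127218e-03]
 [ 1.86884737e-05 -1.18169881e-03 -9.99999302e-01]] 0.084896498013968 -0.0187
top [[-0.013, 0.981, -0.191, 0.313], [-1.0, -0.014, -0.004, 0.075], [-0.006, 0.191, 0.982, 1.477], [0.0, 0.0, 0.0, 1.0]] [[504.85345188328057, 0.0, 278.50340287711265], [0.0, 504.85345188328057, 208.80971436552844], [0.0, 0.0, 1.0]] ['frame', 'z_map', 'K', 'extrinsics', 'c2w']
scene [[-0.902, -0.221, 0.372, 0.907], [0.432, -0.497, 0.753, 0.776], [0.019, 0.84, 0.543, 0.56], [0.0, 0.0, 0.0, 1.0]] [[399.37266863515504, 0.0, 279.652478205278], [0.0, 399.37266863515504, 207.75776679881707], [0.0, 0.0, 1.0]] ['frame', 'z_map', 'K', 'extrinsics', 'c2w']
```

View pics/top0.png

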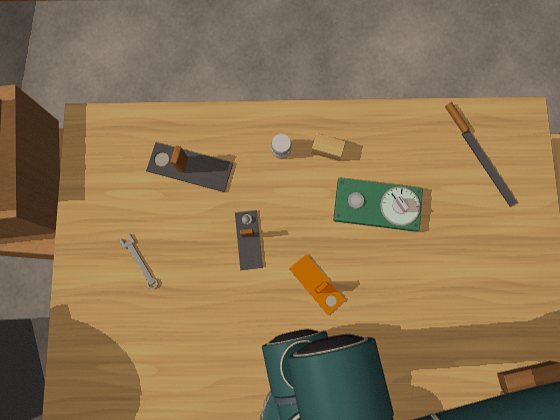

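View pics/scene0.png

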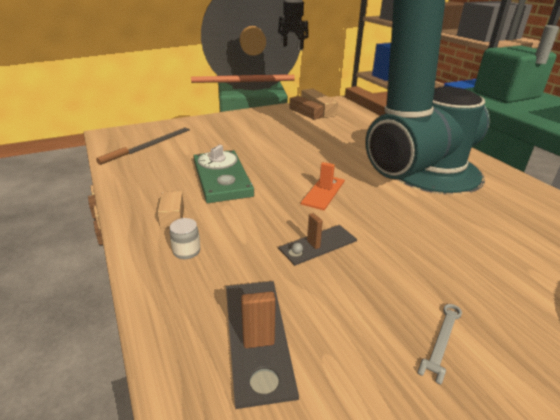

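The top view shows three trays: a large dark one at (190,167), a small dark one at (249,240) with a ball at (247,219), and an orange one at (318,285). The small dark tray fits, since it isn't orange and is the smaller of the two dark ones. The gauge is at (378,204), with the dial at (401,206) and the lens at (356,200). I'll confirm this in a crop and measure.

Run:
```python
from h import *
import pickle
f=pickle.load(open('top.pkl','rb'));s=pickle.load(open('scene.pkl','rb'))
im=f['frame'];a=cv2.resize(im[190:290,215:315],(400,400),interpolation=3);b=cv2.resize(im[165:245,325:425],(400,320),interpolation=3)
c=np.zeros((400,800,3),np.uint8);c[:,:400]=a;c[:320,400:]=b;cv2.imwrite('pics/crop1.png',c[:,:,::-1])
C=cloud(f);hsv=cv2.cvtColor(im,cv2.COLOR_RGB2HSV)
def blob(m,z,box,name):
    mm=np.zeros(m.shape,np.uint8);x0,y0,x1,y1=box;mm[y0:y1,x0:x1]=m[y0:y1,x0:x1]
    mm=cv2.morphologyEx(mm,cv2.MORPH_CLOSE,np.ones((5,5)))
    cs,_=cv2.findContours(mm,0,2);k=max(cs,key=cv2.contourArea)[:,0]
    P=np.array([onz(f,*p,z)[:2] for p in k],np.float32)*1000
    r=cv2.minAreaRect(P);print(name,r,cv2.boxPoints(r).round().tolist())
g=(hsv[...,0]>60)&(hsv[...,0]<95)&(hsv[...,1]>100)
blob(g.astype(np.uint8),.03,(325,165,435,245),'gauge')
d=(hsv[...,2]<95)&(hsv[...,1]<110)
blob(d.astype(np.uint8),.007,(230,200,270,280),'tray')
for n,(u,v) in dict(dial=(390,215),bench=(300,230),plate=(250,258),fin=(247,232),ball=(247,219),lens=(356,200)).items():print(n,C[v,u].round(4))
```

```text
gauge ((605.6768188476562, -209.97276306152344), (248.14480590820312, 129.15371704101562), 81.92448425292969) [[524.0, -324.0], [652.0, -342.0], [687.0, -96.0], [559.0, -78.0]]
tray ((508.7919006347656, 170.05789184570312), (169.12322998046875, 64.5907974243164), 5.656216144561768) [[421.0, 194.0], [428.0, 130.0], [596.0, 146.0], [590.0, 211.0]]
dial [ 0.5712 -0.2419  0.0383]
bench [ 0.5375  0.0176 -0.0051]
plate [0.455  0.1652 0.0094]
fin [0.5211 0.1692 0.079 ]
ball [0.5672 0.1727 0.0264]
lens [ 0.6168 -0.1454  0.0389]
```

View pics/crop1.png

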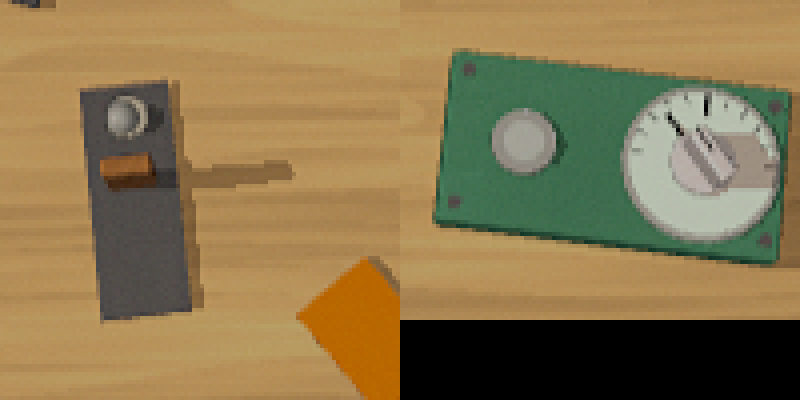

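The crop confirms it: the small dark tray has the ball near its far end and the wooden fin, and it measures 169x65 mm against the 172x66 given. The gauge pointer sits about 40° anticlockwise of the thick zero mark. Next I'll refine these numbers.

Run:
```python
from h import *
import pickle
f=pickle.load(open('top.pkl','rb'));im=f['frame'];hsv=cv2.cvtColor(im,cv2.COLOR_RGB2HSV)
def circ(box,z,m):
    x0,y0,x1,y1=box;mm=np.zeros(m.shape,np.uint8);mm[y0:y1,x0:x1]=m[y0:y1,x0:x1]
    mm=cv2.morphologyEx(mm,cv2.MORPH_OPEN,np.ones((3,3)))
    cs,_=cv2.findContours(mm,0,2);k=cv2.convexHull(max(cs,key=cv2.contourArea))
    P=np.array([onz(f,*p,z)[:2] for p in k[:,0]],np.float32)*1000
    return cv2.fitEllipse(P)
ng=hsv[...,1]<75
dial=circ((378,182,424,230),.035,ng);lens=circ((344,188,370,213),.036,ng)
print(dial,lens)
D=np.array(dial[0]);L=np.array(lens[0]);v=L-D;print('dist',np.hypot(*v),'yaw',np.degrees(np.arctan2(v[1],v[0]))-90)
# dark pixels on dial -> polar
for y in range(182,228):
  for x in range(378,424):
    p=onz(f,x,y,.035)[:2]*1000-D;r=np.hypot(*p)
    if 27<r<53 and hsv[y,x,2]<110: print(x,y,'r%.0f a%.1f v%d'%(r,np.degrees(np.arctan2(p[1],p[0])),hsv[y,x,2]))
# fin top: wood colour inside the tray; ball
m=(hsv[...,1]>110)&(hsv[...,0]<20)
mm=np.zeros(m.shape,np.uint8);mm[226:240,239:255]=m[226:240,239:255]
C=cloud(f);q=C[(mm>0)&(C[...,2]>.07)];print('fin top',q.mean(0),q.min(0),q.max(0),len(q))
c=cv2.minEnclosingCircle(np.argwhere(((hsv[...,2]>105)&(hsv[...,1]<60))[210:228,238:256])[:,::-1].astype(np.float32));print(c,onz(f,c[0][0]+238,c[0][1]+210,.012))
```

```text
((599.1634521484375, -272.74114990234375), (116.41361999511719, 118.2466812133789), 91.7962875366211) ((617.4315795898438, -144.4061737060547), (46.86856460571289, 50.089698791503906), 77.22284698486328)
dist 129.6286642510735 yaw -8.101468366968064
401 189 r50 a-7.3 v80
402 189 r50 a-10.6 v107
401 190 r47 a-7.5 v24
401 191 r44 a-7.8 v7
401 192 r41 a-8.1 v0
392 193 r43 a28.6 v85
401 193 r38 a-8.5 v39
392 194 r41 a30.8 v0
392 195 r38 a33.3 v96
393 195 r37 a29.5 v57
393 196 r34 a32.3 v96
394 196 r33 a28.0 v61
394 197 r30 a30.9 v2
414 197 r50 a-59.7 v106
394 198 r28 a34.4 v93
fin top [0.52382934 0.17193057 0.07996583] [0.51674933 0.15505409 0.07002213] [0.53252229 0.18917968 0.08780327] 67
((8.20588207244873, 8.735294342041016), 5.324360370635986) [0.57058021 0.17604424 0.012     ]
```

```bash
python3 -m crank '[{"x":2,"y":-1},{"x":5,"y":-2.6},{"x":8.5,"y":-4.4},{"x":12,"y":-6.2},{"x":15.5,"y":-8},{"x":19,"y":-9.8},{"x":22.5,"y":-11.6},{"x":26,"y":-13.4}]' 0 && python3 -m crank '[{"x":3.5,"y":-1.8,"roll":-4},{"x":7,"y":-3.6,"roll":-8},{"x":10.5,"y":-5.4,"roll":-12},{"x":14,"y":-7.2,"roll":-16.8},{"x":17.5,"y":-9,"roll":-16.8},{"x":21,"y":-10.8,"roll":-16.8},{"x":24,"y":-12.4,"roll":-16.8},{"x":25.5,"y":-13.2,"roll":-16.8}]' && python3 -m crank '[{"z":0},{"z":0}]'
python3 - <<'E'
from h import *
f=grab('wrist');cv2.imwrite('pics/w1.png',f['frame'][:,:,::-1])
import pickle;pickle.dump(f,open('w1.pkl','wb'))
print(readout.get_obs())
E
```

```text
{'time': 0.15, 'q': array([-7.81989237e+01,  6.66725871e+00,  8.26264509e+01, -5.79174400e-04,
        9.07557561e+01, -2.16530326e+00]), 'qvel': array([-0.04372182, -0.1483417 , -0.14626778,  0.06248003, -0.03626656,
        0.07267049]), 'effort': array([ 7.75524131e-04, -7.32508135e+01, -6.32850051e+01, -1.22903296e-05,
        5.00161390e-03, -3.24364373e-05]), 'tcp_pos': array([ 0.16287183, -0.65488079,  0.19574373]), 'tcp_rot': array([[ 9.70437549e-01,  2.41352292e-01, -1.86459194e-04],
       [ 2.41352363e-01, -9.70437183e-01,  8.43023538e-04],
       [ 2.25187278e-05, -8.63104063e-04, -9.99999627e-01]]), 'force': array([-0.4224709 ,  0.81238317,  0.65345893]), 'ft_torque': array([-0.01157712, -0.02999242, -0.02878687]), 'finger_force': 0.0, 'width': 0.08549876778141637}schema error: expected keys x, y, z, roll
```

View pics/w1.png

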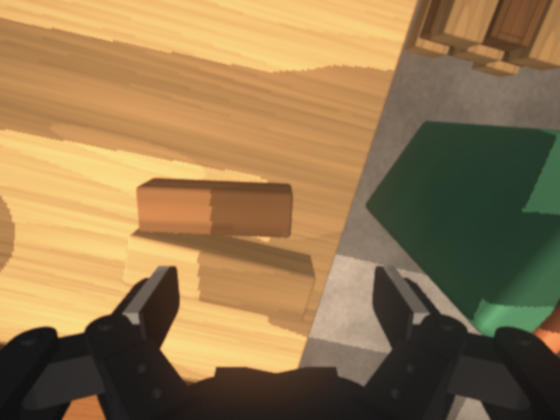

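The rows need all four keys, so the arm hasn't moved. The picture only shows a plank between the fingers, around (215,210). I'll resend with full rows.

```bash
python3 -m crank '[{"x":2,"y":-1,"z":0,"roll":0},{"x":5,"y":-2.6,"z":0,"roll":0},{"x":8.5,"y":-4.4,"z":0,"roll":0},{"x":12,"y":-6.2,"z":0,"roll":0},{"x":15.5,"y":-8,"z":0,"roll":0},{"x":19,"y":-9.8,"z":0,"roll":0},{"x":22.5,"y":-11.6,"z":0,"roll":0},{"x":26,"y":-13.4,"z":0,"roll":0}]' 0 && python3 -m crank '[{"x":3.5,"y":-1.8,"z":0,"roll":-4},{"x":7,"y":-3.6,"z":0,"roll":-8},{"x":10.5,"y":-5.4,"z":0,"roll":-12},{"x":14,"y":-7.2,"z":0,"roll":-16.8},{"x":17.5,"y":-9,"z":0,"roll":-16.8},{"x":21,"y":-10.8,"z":0,"roll":-16.8},{"x":24,"y":-12.4,"z":0,"roll":-16.8},{"x":25.5,"y":-13.2,"z":0,"roll":-16.8}]' && python3 -m crank '[{"x":0,"y":0,"z":0,"roll":0},{"x":0,"y":0,"z":0,"roll":0}]'
python3 - <<'E'
from h import *
f=grab('wrist');cv2.imwrite('pics/w2.png',f['frame'][:,:,::-1])
import pickle;pickle.dump(f,open('w2.pkl','wb'))
E
```

```text
time: 0.82
tcp_pos: [0.384, -0.4607, 0.1962]
tcp_rot: [[0.97, 0.241, -0.0], [0.241, -0.97, 0.0], [-0.0, -0.0, -1.0]]
force: [1.2, -1.3, 0.3]
width: 0.0426
finger_force: 0.0
time: 1.48
tcp_pos: [0.6007, -0.2697, 0.1958]
tcp_rot: [[0.858, 0.513, -0.0], [0.513, -0.858, 0.001], [0.0, -0.001, -1.0]]
force: [-0.2, -0.8, 0.7]
width: 0.0424
finger_force: 0.0
time: 1.65
tcp_pos: [0.5987, -0.2722, 0.1958]
tcp_rot: [[0.859, 0.513, -0.001], [0.513, -0.859, 0.0], [-0.001, -0.001, -1.0]]
force: [-0.7, 0.3, 0.3]
width: 0.0431
finger_force: 0.0
```

View pics/w2.png

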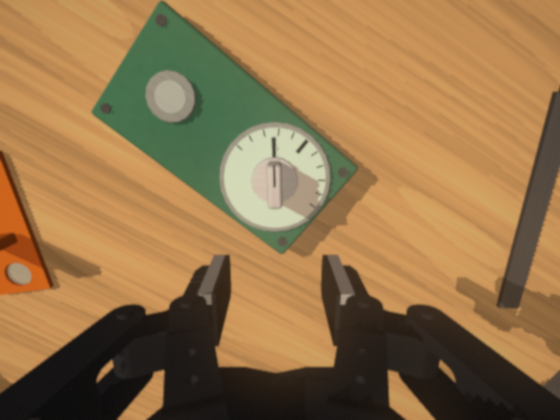

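The wrist view has the dial at (275,177), the lens at (171,96), and the bar and pointer upright in the image, so they line up with the tool. The zero mark is at (302,146). I'll cross-check positions and angle against the top view.

Run:
```python
from h import *
import pickle
f=pickle.load(open('w2.pkl','rb'));hsv=cv2.cvtColor(f['frame'],cv2.COLOR_RGB2HSV)
g=(hsv[...,0]>60)&(hsv[...,0]<95)&(hsv[...,1]>110)
def circ(box,z):
    x0,y0,x1,y1=box;mm=np.zeros(g.shape,np.uint8);mm[y0:y1,x0:x1]=(hsv[...,1]<75)[y0:y1,x0:x1]
    mm=cv2.morphologyEx(mm,cv2.MORPH_OPEN,np.ones((5,5)))
    cs,_=cv2.findContours(mm,0,2);k=cv2.convexHull(max(cs,key=cv2.contourArea))
    return cv2.fitEllipse(np.array([onz(f,*p,z)[:2] for p in k[:,0]],np.float32)*1000)
d=circ((212,115,338,238),.035);l=circ((140,66,200,128),.036);print(d,l)
D=np.array(d[0])
for n,(u,v) in dict(ptip=(274,139),mark=(302,146)).items():
    p=onz(f,u,v,.035)[:2]*1000-D;print(n,np.hypot(*p),np.degrees(np.arctan2(p[1],p[0])))
a=onz(f,275,164,.073);b=onz(f,275,207,.073);print('bar',a,b,np.degrees(np.arctan2(*(a-b)[[1,0]])))
```

```text
((601.0061645507812, -268.92523193359375), (118.65406799316406, 119.68807220458984), 4.641912460327148) ((619.1328735351562, -140.7520294189453), (49.973663330078125, 50.72239303588867), 24.229082107543945)
ptip 41.155103775627374 31.734324715546077
mark 43.986858016459365 -8.067769704401565
bar [ 0.62015068 -0.25802348  0.073     ] [ 0.58510237 -0.27895337  0.073     ] 30.84448927974363
```

```bash
python3 -m crank '[{"x":0.1,"y":-0.1,"z":2,"roll":0},{"x":0.1,"y":-0.1,"z":5,"roll":0},{"x":0.1,"y":-0.1,"z":8,"roll":0},{"x":0.1,"y":-0.1,"z":11,"roll":0},{"x":0.1,"y":-0.1,"z":13,"roll":0},{"x":0.1,"y":-0.1,"z":14.2,"roll":0},{"x":0.1,"y":-0.1,"z":14.8,"roll":0},{"x":0.1,"y":-0.1,"z":14.8,"roll":0}]' && python3 -m crank '[{"x":0,"y":0,"z":0,"roll":0},{"x":0,"y":0,"z":0,"roll":0},{"x":0,"y":0,"z":0,"roll":0},{"x":0,"y":0,"z":0,"roll":0},{"x":0,"y":0,"z":0,"roll":0}]' 1 30
```

```text
time: 2.37
tcp_pos: [0.5982, -0.2718, 0.0478]
tcp_rot: [[0.86, 0.511, -0.001], [0.511, -0.86, 0.0], [-0.001, -0.001, -1.0]]
force: [-0.9, -0.6, -0.1]
width: 0.0425
finger_force: 0.0
time: 2.78
tcp_pos: [0.5991, -0.2713, 0.049]
tcp_rot: [[0.859, 0.512, 0.001], [0.512, -0.859, -0.0], [0.001, 0.001, -1.0]]
force: [-0.0, 0.0, -0.4]
width: 0.0001
finger_force: 0.0
```

The fingers closed on nothing (width 0), so I'll look.

Run:
```python
from h import *
f=grab('wrist');g=grab('scene');print(readout.get_obs()['width'],readout.get_obs()['tcp_pos'])
a=cv2.resize(f['frame'],(400,300));b=cv2.resize(g['frame'][60:210,150:350],(400,300),interpolation=3)
cv2.imwrite('pics/w3.png',np.hstack([a,b])[:,:,::-1])
```

```text
-3.7118848997531355e-05 [ 0.59893648 -0.27124605  0.0485877 ]
```

View pics/w3.png

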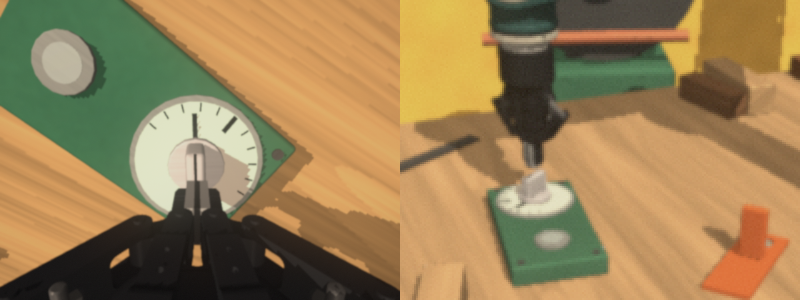

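Wrist image: the shut fingers end at about (197,195), with the bar at (195,160). In the scene crop the tips, at (533,165), look behind or above the bar at (533,185). Depth should tell which.

Run:
```python
from h import *
o=readout.get_obs();R=o['tcp_rot'];p=o['tcp_pos']
for n in('scene','wrist','top'):
    f=grab(n);C=cloud(f);T=(C-p)@R;hsv=cv2.cvtColor(f['frame'],cv2.COLOR_RGB2HSV)
    v=f['z_map']>0
    d=v&(hsv[...,2]<75)&(abs(T[...,0])<.06)&(abs(T[...,1])<.06)&(C[...,2]>.045)&(C[...,2]<.15)
    print(n,d.sum(),'finger lowest',C[d][np.argsort(C[d][:,2])[:6]].round(3).tolist())
    b=v&(hsv[...,2]>110)&(hsv[...,1]<70)&(abs(T[...,0])<.06)&(abs(T[...,1])<.06)&(C[...,2]>.06)&(C[...,2]<.1)
    if b.sum(): print(' bar',C[b].mean(0).round(3),C[b].min(0).round(3),C[b].max(0).round(3),b.sum())
f=grab('wrist');print(f['tool_from_camera'].round(3).tolist(),f['K'][0,0]);print(o['width'])
```

```text
scene 187 finger lowest [[0.597, -0.26, 0.094], [0.594, -0.258, 0.097], [0.59, -0.262, 0.098], [0.593, -0.263, 0.098], [0.598, -0.255, 0.099], [0.597, -0.258, 0.101]]
 bar [ 0.603 -0.263  0.071] [ 0.582 -0.279  0.06 ] [ 0.621 -0.252  0.099] 73
wrist 14325 finger lowest [[0.608, -0.265, 0.088], [0.608, -0.265, 0.089], [0.608, -0.265, 0.089], [0.608, -0.266, 0.089], [0.608, -0.265, 0.089], [0.608, -0.265, 0.09]]
 bar [ 0.611 -0.263  0.076] [ 0.598 -0.279  0.06 ] [ 0.622 -0.252  0.1  ] 1446
top 2 finger lowest [[0.583, -0.268, 0.136], [0.579, -0.271, 0.145]]
[[0.0, 0.958, 0.288, 0.073], [1.0, -0.0, -0.0, -0.0], [0.0, 0.288, -0.958, -0.177], [0.0, 0.0, 0.0, 1.0]] 330.61231346850764
-3.7118848997531355e-05
```

Run:
```python
from h import *
f=grab('wrist');g=grab('scene')
a=cv2.resize(f['frame'][180:330,200:350],(400,400),interpolation=3);b=cv2.resize(g['frame'][90:170,175:255],(400,400),interpolation=3)
cv2.imwrite('pics/w4.png',np.hstack([a,b])[:,:,::-1])
C=cloud(f)
for v in range(190,330,8):print(v,[tuple((C[v,u]*1000).round().astype(int)) for u in (262,275,288)])
```

```text
190 [(np.int64(618), np.int64(-250), np.int64(33)), (np.int64(622), np.int64(-256), np.int64(36)), (np.int64(626), np.int64(-263), np.int64(35))]
198 [(np.int64(616), np.int64(-251), np.int64(43)), (np.int64(620), np.int64(-258), np.int64(43)), (np.int64(623), np.int64(-264), np.int64(42))]
206 [(np.int64(615), np.int64(-253), np.int64(54)), (np.int64(619), np.int64(-258), np.int64(57)), (np.int64(619), np.int64(-267), np.int64(42))]
214 [(np.int64(615), np.int64(-253), np.int64(68)), (np.int64(619), np.int64(-258), np.int64(70)), (np.int64(615), np.int64(-269), np.int64(43))]
222 [(np.int64(613), np.int64(-255), np.int64(72)), (np.int64(616), np.int64(-260), np.int64(73)), (np.int64(611), np.int64(-272), np.int64(42))]
230 [(np.int64(609), np.int64(-257), np.int64(72)), (np.int64(613), np.int64(-262), np.int64(73)), (np.int64(607), np.int64(-274), np.int64(43))]
238 [(np.int64(605), np.int64(-259), np.int64(72)), (np.int64(609), np.int64(-264), np.int64(73)), (np.int64(603), np.int64(-277), np.int64(43))]
246 [(np.int64(601), np.int64(-261), np.int64(71)), (np.int64(605), np.int64(-
[... 851 characters left out ...]
4(125)), (np.int64(607), np.int64(-266), np.int64(121)), (np.int64(611), np.int64(-268), np.int64(124))]
302 [(np.int64(606), np.int64(-261), np.int64(129)), (np.int64(604), np.int64(-267), np.int64(121)), (np.int64(611), np.int64(-268), np.int64(129))]
310 [(np.int64(607), np.int64(-261), np.int64(134)), (np.int64(601), np.int64(-269), np.int64(121)), (np.int64(611), np.int64(-268), np.int64(134))]
318 [(np.int64(608), np.int64(-261), np.int64(139)), (np.int64(598), np.int64(-271), np.int64(121)), (np.int64(611), np.int64(-268), np.int64(139))]
326 [(np.int64(607), np.int64(-261), np.int64(141)), (np.int64(595), np.int64(-273), np.int64(120)), (np.int64(611), np.int64(-268), np.int64(142))]
```

View pics/w4.png

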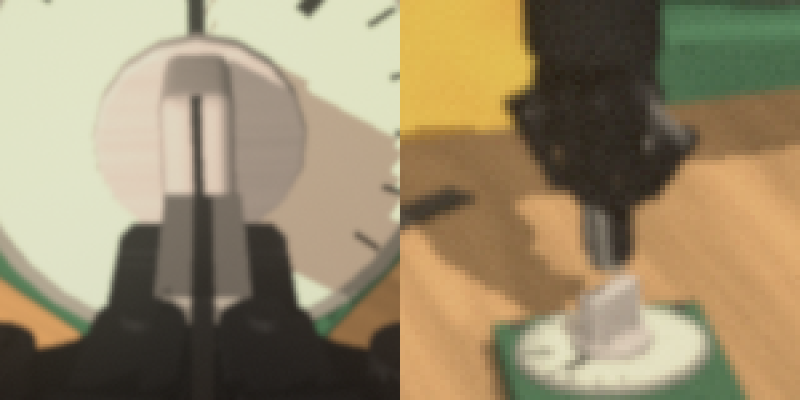

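The shut fingers end at about z=0.085 while the reported TCP is 0.049. They are above the bar, so the real fingertips sit about 36-40 mm short of the stated TCP. I'll open, go down a further 3.4 cm watching the force, and grip again.

```bash
Z='n'; python3 -m crank '[{"x":0,"y":0,"z":0,"roll":0},{"x":0,"y":0,"z":0,"roll":0},{"x":0,"y":0,"z":0,"roll":0},{"x":0,"y":0,"z":0,"roll":0},{"x":0,"y":0,"z":0,"roll":0}]' 0 && python3 -m crank '[{"x":0,"y":0,"z":0.5,"roll":0},{"x":0,"y":0,"z":1.2,"roll":0},{"x":0,"y":0,"z":1.9,"roll":0},{"x":0,"y":0,"z":2.6,"roll":0},{"x":0,"y":0,"z":3.1,"roll":0},{"x":0,"y":0,"z":3.4,"roll":0},{"x":0,"y":0,"z":3.4,"roll":0}]' && python3 -m crank '[{"x":0,"y":0,"z":0,"roll":0},{"x":0,"y":0,"z":0,"roll":0},{"x":0,"y":0,"z":0,"roll":0},{"x":0,"y":0,"z":0,"roll":0},{"x":0,"y":0,"z":0,"roll":0}]' 1 30
```

```text
time: 3.6
tcp_pos: [0.5988, -0.2712, 0.0483]
tcp_rot: [[0.859, 0.512, -0.0], [0.512, -0.859, -0.0], [-0.0, -0.0, -1.0]]
force: [0.0, -1.1, -0.2]
width: 0.0424
finger_force: 0.0
time: 4.18
tcp_pos: [0.5985, -0.271, 0.0133]
tcp_rot: [[0.859, 0.512, -0.001], [0.512, -0.859, 0.001], [-0.001, -0.001, -1.0]]
force: [-0.1, -0.1, -0.2]
width: 0.0426
finger_force: 0.0
time: 4.6
tcp_pos: [0.5988, -0.2706, 0.0149]
tcp_rot: [[0.859, 0.512, -0.0], [0.512, -0.859, 0.001], [0.0, -0.001, -1.0]]
force: [-4.6, 4.6, 4.1]
width: 0.0136
finger_force: 30.9
```

Gripped: 13.6 mm wide at 31 N. Now I turn clockwise 39.3°.

```bash
python3 -m crank '[{"x":0,"y":0,"z":0,"roll":5},{"x":0,"y":0,"z":0,"roll":10},{"x":0,"y":0,"z":0,"roll":15},{"x":0,"y":0,"z":0,"roll":20},{"x":0,"y":0,"z":0,"roll":25},{"x":0,"y":0,"z":0,"roll":30},{"x":0,"y":0,"z":0,"roll":35},{"x":0,"y":0,"z":0,"roll":39.3}]' && python3 -m crank '[{"x":0,"y":0,"z":0,"roll":0},{"x":0,"y":0,"z":0,"roll":0},{"x":0,"y":0,"z":0,"roll":0}]' && python3 -m crank '[{"x":0,"y":0,"z":0,"roll":0},{"x":0,"y":0,"z":0,"roll":0},{"x":0,"y":0,"z":0,"roll":0},{"x":0,"y":0,"z":0,"roll":0}]' 0 && python3 -m crank '[{"x":0,"y":0,"z":-1,"roll":0},{"x":0,"y":0,"z":-4,"roll":0},{"x":0,"y":0,"z":-8,"roll":0},{"x":0,"y":0,"z":-12,"roll":0},{"x":0,"y":0,"z":-16,"roll":0},{"x":0,"y":0,"z":-18,"roll":0},{"x":0,"y":0,"z":-18,"roll":0}]'
python3 - <<'E'
from h import *
import pickle
f=grab('wrist');pickle.dump(f,open('w5.pkl','wb'));hsv=cv2.cvtColor(f['frame'],cv2.COLOR_RGB2HSV)
D0=np.array([600.,-271])
v,u=np.nonzero(hsv[...,2]<999);P=np.array([onz(f,a,b,.035)[:2]*1000 for a,b in zip(u,v)]).reshape(420,560,2)
w=((hsv[...,1]<75)&(np.hypot(*(P-D0).transpose(2,0,1))<64)).astype(np.uint8)
w=cv2.morphologyEx(w,cv2.MORPH_OPEN,np.ones((5,5)));cs,_=cv2.findContours(w,0,2);k=cv2.convexHull(max(cs,key=cv2.contourArea))[:,0]
e=cv2.fitEllipse(np.array([P[y,x] for x,y in k],np.float32));print(e);d=P-np.array(e[0]);r=np.hypot(d[...,0],d[...,1]);a=np.degrees(np.arctan2(d[...,1],d[...,0]))
for lo,hi in((25,34),(38,50)):
    m=(r>lo)&(r<hi)&(hsv[...,2]<90)&(abs(a+8)<45);print(lo,m.sum(),a[m].mean() if m.any() else 0,np.percentile(a[m],[5,95]))
cv2.imwrite('pics/w5.png',cv2.resize(f['frame'][60:320,120:460],(800,600),interpolation=3)[:,:,::-1])
E
```

```text
time: 5.27
tcp_pos: [0.5984, -0.2689, 0.0148]
tcp_rot: [[0.988, -0.152, -0.002], [-0.152, -0.988, 0.004], [-0.002, -0.004, -1.0]]
force: [-9.3, 20.7, 10.6]
width: 0.0136
finger_force: 31.9
time: 5.52
tcp_pos: [0.5984, -0.2689, 0.0148]
tcp_rot: [[0.989, -0.148, -0.002], [-0.148, -0.989, 0.004], [-0.002, -0.004, -1.0]]
force: [-9.0, 18.2, 10.0]
width: 0.0135
finger_force: 31.7
time: 5.85
tcp_pos: [0.5989, -0.2715, 0.0145]
tcp_rot: [[0.989, -0.149, 0.0], [-0.149, -0.989, -0.0], [0.0, 0.0, -1.0]]
force: [0.1, 0.3, -0.6]
width: 0.0424
finger_force: 0.0
time: 6.43
tcp_pos: [0.6002, -0.2721, 0.2016]
tcp_rot: [[0.989, -0.149, 0.008], [-0.149, -0.989, -0.004], [0.008, 0.003, -1.0]]
force: [0.4, -0.2, 0.3]
width: 0.0426
finger_force: 0.0
((601.1024169921875, -269.2843017578125), (118.52204132080078, 120.21452331542969), 1.5650465488433838)
25 9 -7.117192847141011 [-7.30206693 -6.90687151]
38 12 -7.536032580021998 [-7.73236818 -7.05253815]
```

View pics/w5.png

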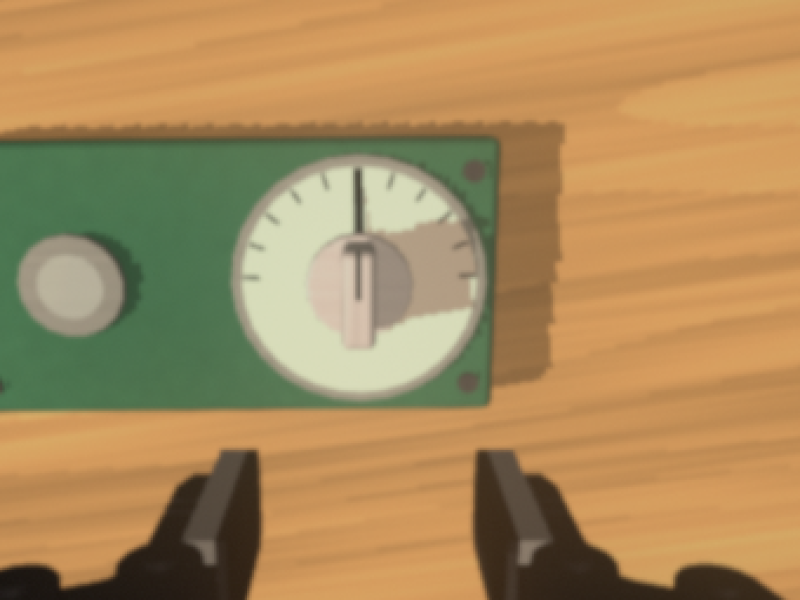

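The pointer lies in line with the zero mark at (358,200): −7.1° against −7.5°. The knob reads zero. Next, the tray: dx −14.2, dy −42.8 cm, roll −104.

```bash
python3 -m crank '[{"x":-0.6,"y":-2,"z":0,"roll":-6},{"x":-1.6,"y":-5,"z":0,"roll":-13},{"x":-2.6,"y":-8,"z":0,"roll":-20},{"x":-3.6,"y":-11,"z":0,"roll":-27},{"x":-4.6,"y":-14,"z":0,"roll":-34},{"x":-5.6,"y":-17,"z":0,"roll":-41},{"x":-6.6,"y":-20,"z":0,"roll":-48},{"x":-7.1,"y":-21.4,"z":0,"roll":-52}]' && python3 -m crank '[{"x":0,"y":0,"z":0,"roll":0}]'
```

```text
time: 7.15
tcp_pos: [0.5593, -0.0463, 0.1934]
tcp_rot: [[0.72, 0.694, -0.001], [0.694, -0.72, 0.001], [-0.0, -0.001, -1.0]]
force: [0.3, -0.2, -0.0]
width: 0.0426
finger_force: 0.0
time: 7.23
tcp_pos: [0.5595, -0.0465, 0.1936]
tcp_rot: [[0.721, 0.693, -0.001], [0.693, -0.721, 0.001], [-0.0, -0.001, -1.0]]
force: [-0.6, 0.3, -0.4]
width: 0.0425
finger_force: 0.0
```

```bash
python3 -m crank '[{"x":1.6,"y":-2.3,"z":0,"roll":-7},{"x":3.6,"y":-5.2,"z":0,"roll":-14},{"x":5.6,"y":-8.2,"z":0,"roll":-21},{"x":7.6,"y":-11.1,"z":0,"roll":-28},{"x":9.6,"y":-14,"z":0,"roll":-35},{"x":11.4,"y":-16.6,"z":0,"roll":-42},{"x":12.2,"y":-17.8,"z":0,"roll":-48},{"x":12.5,"y":-18.3,"z":0,"roll":-51.8}]' && python3 -m crank '[{"x":0,"y":0,"z":0,"roll":0},{"x":0,"y":0,"z":0,"roll":0}]'
python3 - <<'E'
from h import *
import pickle
f=grab('wrist');pickle.dump(f,open('w6.pkl','wb'));im=f['frame'];cv2.imwrite('pics/w6.png',im[:,:,::-1])
hsv=cv2.cvtColor(im,cv2.COLOR_RGB2HSV);C=cloud(f);o=readout.get_obs();print(o['tcp_pos'])
m=(f['z_map']>0)&(C[...,2]>.074)&(C[...,2]<.09)&(np.hypot(C[...,0]-.523,C[...,1]-.172)<.035)
q=C[m];r=cv2.minAreaRect((q[:,:2]*1000).astype(np.float32));print('fin top',q.mean(0),r)
m=((hsv[...,2]<95)&(hsv[...,1]<110)&(C[...,2]<.02)&(C[...,2]>-.01)&(np.hypot(C[...,0]-.51,C[...,1]-.17)<.13))
q=C[m];print('plate',cv2.minAreaRect((q[:,:2]*1000).astype(np.float32)),q[:,2].mean())
E
```

```text
time: 7.9
tcp_pos: [0.5247, 0.1713, 0.1934]
tcp_rot: [[-0.098, 0.995, -0.001], [0.995, 0.098, -0.0], [-0.0, -0.001, -1.0]]
force: [1.3, -0.6, 0.5]
width: 0.043
finger_force: 0.0
time: 8.07
tcp_pos: [0.5252, 0.1692, 0.1936]
tcp_rot: [[-0.088, 0.996, -0.001], [0.996, 0.088, -0.001], [-0.0, -0.001, -1.0]]
force: [-0.9, 0.1, -0.4]
width: 0.0429
finger_force: 0.0
[0.52532799 0.16893212 0.19376859]
fin top [0.52479999 0.17835701 0.08085333] ((524.9480590820312, 177.63182067871094), (13.767651557922363, 35.269935607910156), 4.933120250701904)
plate ((509.02911376953125, 175.10948181152344), (162.187744140625, 61.020633697509766), 5.298545837402344) 0.00645703517205004
```

View pics/w6.png

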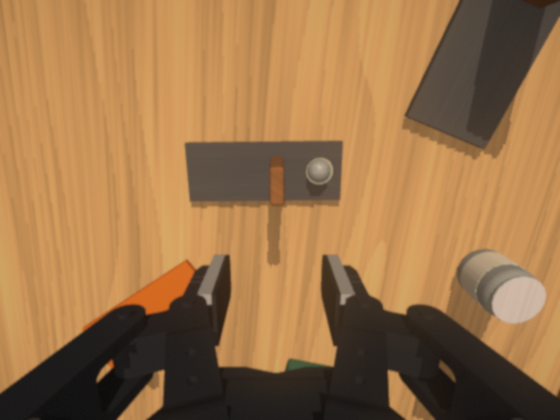

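The small tray is at (265,170), the fin at (277,180) and the ball at (320,171). They line up with the fingers. The fin is 6 mm ahead along tool x, and with the fingertip offset I go down 18.4 cm.

```bash
python3 -m crank '[{"x":0.3,"y":0,"z":2,"roll":0},{"x":0.6,"y":0,"z":5.5,"roll":0},{"x":0.6,"y":0,"z":9,"roll":0},{"x":0.6,"y":0,"z":12,"roll":0},{"x":0.6,"y":0,"z":15,"roll":0},{"x":0.6,"y":0,"z":17,"roll":0},{"x":0.6,"y":0,"z":18,"roll":0},{"x":0.6,"y":0,"z":18.4,"roll":0}]' && python3 -m crank '[{"x":0,"y":0,"z":0,"roll":0},{"x":0,"y":0,"z":0,"roll":0},{"x":0,"y":0,"z":0,"roll":0},{"x":0,"y":0,"z":0,"roll":0},{"x":0,"y":0,"z":0,"roll":0},{"x":0,"y":0,"z":0,"roll":0}]' 1 60
```

```text
time: 8.78
tcp_pos: [0.5241, 0.1747, 0.0087]
tcp_rot: [[-0.089, 0.996, -0.002], [0.996, 0.089, -0.001], [-0.001, -0.002, -1.0]]
force: [0.8, -0.2, -0.0]
width: 0.0424
finger_force: 0.0
time: 9.28
tcp_pos: [0.5256, 0.1758, 0.012]
tcp_rot: [[-0.092, 0.996, 0.002], [0.996, 0.092, 0.0], [0.0, 0.002, -1.0]]
force: [0.6, -2.1, 6.7]
width: 0.0132
finger_force: 59.7
```

```bash
python3 -m crank '[{"x":0,"y":0,"z":-0.3,"roll":0},{"x":0,"y":0,"z":-0.9,"roll":0},{"x":0,"y":0,"z":-1.8,"roll":0},{"x":0,"y":0,"z":-2.8,"roll":0},{"x":0,"y":0,"z":-3.8,"roll":0},{"x":0,"y":0,"z":-4.8,"roll":0},{"x":0,"y":0,"z":-5.8,"roll":0},{"x":0,"y":0,"z":-6.8,"roll":0}]' && python3 -m crank '[{"x":0,"y":0,"z":-1,"roll":0},{"x":0,"y":0,"z":-2,"roll":0},{"x":0,"y":0,"z":-3,"roll":0},{"x":0,"y":0,"z":-4,"roll":0},{"x":0,"y":0,"z":-5,"roll":0},{"x":0,"y":0,"z":-6,"roll":0},{"x":0,"y":0,"z":-6.5,"roll":0},{"x":0,"y":0,"z":-6.8,"roll":0}]' && python3 -m crank '[{"x":0,"y":0,"z":0,"roll":0},{"x":0,"y":0,"z":0,"roll":0}]'
python3 - <<'E'
from h import *
f=grab('wrist');g=grab('scene');a=cv2.resize(f['frame'],(400,300));b=cv2.resize(g['frame'][110:290,220:460],(400,300))
cv2.imwrite('pics/w7.png',np.hstack([a,b])[:,:,::-1]);C=cloud(f)
q=C[(f['z_map']>0)&(C[...,2]>.115)&(C[...,2]<.165)&(np.hypot(C[...,0]-.51,C[...,1]-.175)<.1)]
A=np.c_[q[:,:2]-[.52,.175],np.ones(len(q))];m=np.ones(len(q),bool)
for _ in range(8):
    s=np.linalg.lstsq(A[m],q[m,2],rcond=None)[0];m=abs(A@s-q[:,2])<.004
print('plane',s,m.sum())
E
```

```text
time: 9.95
tcp_pos: [0.5247, 0.1758, 0.0796]
tcp_rot: [[-0.092, 0.996, 0.0], [0.996, 0.092, 0.0], [0.0, 0.0, -1.0]]
force: [-0.1, -0.7, -2.8]
width: 0.0134
finger_force: 58.4
time: 10.62
tcp_pos: [0.5249, 0.1758, 0.1473]
tcp_rot: [[-0.092, 0.996, 0.001], [0.996, 0.092, 0.0], [0.0, 0.001, -1.0]]
force: [0.4, 0.7, -2.7]
width: 0.0131
finger_force: 58.5
time: 10.78
tcp_pos: [0.5245, 0.1757, 0.146]
tcp_rot: [[-0.092, 0.996, -0.0], [0.996, 0.092, -0.0], [-0.0, -0.0, -1.0]]
force: [0.2, 0.3, -2.6]
width: 0.0133
finger_force: 58.5
plane [-0.00221414 -0.00296287  0.14045877] 24917
```

View pics/w7.png

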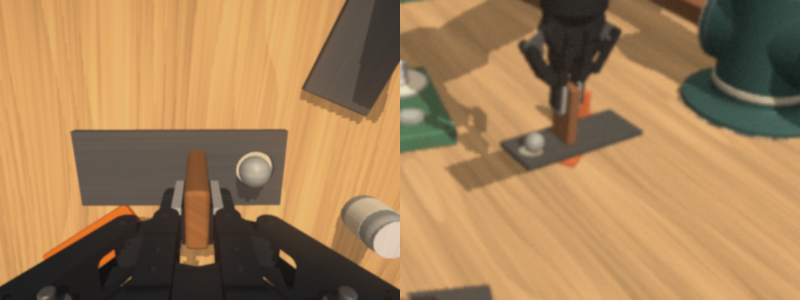

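The tray is held level (slope about 0.003) with its top at 0.140, and the ball is in the pocket at (254,170). Next I move it over to the lens.

```bash
python3 -m crank '[{"x":-0.3,"y":0,"z":-0.1,"roll":0},{"x":-0.9,"y":0,"z":-0.2,"roll":0},{"x":-1.8,"y":0.1,"z":-0.2,"roll":0},{"x":-3,"y":0.2,"z":-0.2,"roll":0},{"x":-4.4,"y":0.3,"z":-0.2,"roll":0},{"x":-5.9,"y":0.4,"z":-0.2,"roll":0},{"x":-7.4,"y":0.5,"z":-0.2,"roll":0},{"x":-8.9,"y":0.6,"z":-0.2,"roll":0}]' && python3 -m crank '[{"x":-1.5,"y":0.1,"z":0,"roll":0},{"x":-3,"y":0.2,"z":0,"roll":0},{"x":-4.5,"y":0.3,"z":0,"roll":0},{"x":-6,"y":0.4,"z":0,"roll":0},{"x":-7.5,"y":0.5,"z":0,"roll":0},{"x":-9,"y":0.6,"z":0,"roll":0},{"x":-10.5,"y":0.7,"z":0,"roll":0},{"x":-12,"y":0.7,"z":0,"roll":0}]' && python3 -m crank '[{"x":-1.5,"y":0.1,"z":0,"roll":0},{"x":-3,"y":0.2,"z":0,"roll":0},{"x":-4.5,"y":0.2,"z":0,"roll":0},{"x":-6,"y":0.2,"z":0,"roll":0},{"x":-7.5,"y":0.2,"z":0,"roll":0},{"x":-9,"y":0.2,"z":0,"roll":0},{"x":-10.2,"y":0.3,"z":0,"roll":0},{"x":-11,"y":0.3,"z":0,"roll":0}]' && python3 -m crank '[{"x":-0.4,"y":0,"z":0,"roll":0},{"x":-0.6,"y":0,"z":0,"roll":0},{"x":-0.6,"y":0,"z":0,"roll":0},{"x":-0.6,"y":0,"z":0,"roll":0},{"x":-0.6,"y":0,"z":0,"roll":0}]'
python3 - <<'E'
from h import *
import pickle
o=readout.get_obs();print(o['tcp_pos'],o['tcp_rot'])
ims=[]
for n in('wrist','top','scene'):
    f=grab(n);pickle.dump(f,open(n+'8.pkl','wb'))
    ims.append(f['frame'])
C=cloud(pickle.load(open('wrist8.pkl','rb')))
q=C[(C[...,2]>.12)&(C[...,2]<.16)&(np.hypot(C[...,0]-.56,C[...,1]+.146)<.1)]
A=np.c_[q[:,:2]-[.57,-.146],np.ones(len(q))];m=np.ones(len(q),bool)
for _ in range(8):
    s=np.linalg.lstsq(A[m],q[m,2],rcond=None)[0];m=abs(A@s-q[:,2])<.004
print('plane',s)
a=cv2.resize(ims[0],(400,300));b=cv2.resize(ims[1][150:250,310:443],(400,300),interpolation=3);c=cv2.resize(ims[2][100:220,150:310],(400,300),interpolation=3)
cv2.imwrite('pics/w8.png',np.vstack([np.hstack([a,b]),np.hstack([c,c*0])])[:,:,::-1])
E
```

```text
time: 11.55
tcp_pos: [0.5389, 0.0858, 0.1483]
tcp_rot: [[-0.091, 0.996, 0.0], [0.996, 0.091, -0.0], [-0.0, 0.0, -1.0]]
force: [0.1, 0.5, -3.5]
width: 0.0132
finger_force: 58.4
time: 12.22
tcp_pos: [0.5567, -0.0331, 0.1483]
tcp_rot: [[-0.091, 0.996, 0.0], [0.996, 0.091, -0.0], [-0.0, 0.0, -1.0]]
force: [0.9, 0.4, -2.5]
width: 0.0132
finger_force: 58.5
time: 12.88
tcp_pos: [0.5699, -0.1422, 0.1482]
tcp_rot: [[-0.091, 0.996, -0.0], [0.996, 0.091, -0.0], [-0.0, -0.0, -1.0]]
force: [-0.8, 0.2, -2.7]
width: 0.0133
finger_force: 58.5
time: 13.3
tcp_pos: [0.5704, -0.1459, 0.1483]
tcp_rot: [[-0.092, 0.996, 0.0], [0.996, 0.092, 0.0], [0.0, 0.0, -1.0]]
force: [0.6, 0.1, -2.4]
width: 0.0133
finger_force: 58.5
[ 0.57043921 -0.1459347   0.14833727] [[-9.23502897e-02  9.95726580e-01  3.42012121e-05]
 [ 9.95726576e-01  9.23502859e-02  9.94598037e-05]
 [ 9.58762785e-05  4.32401975e-05 -9.99999994e-01]]
plane [-0.00411191 -0.00187807  0.14266936]
```

View pics/w8.png

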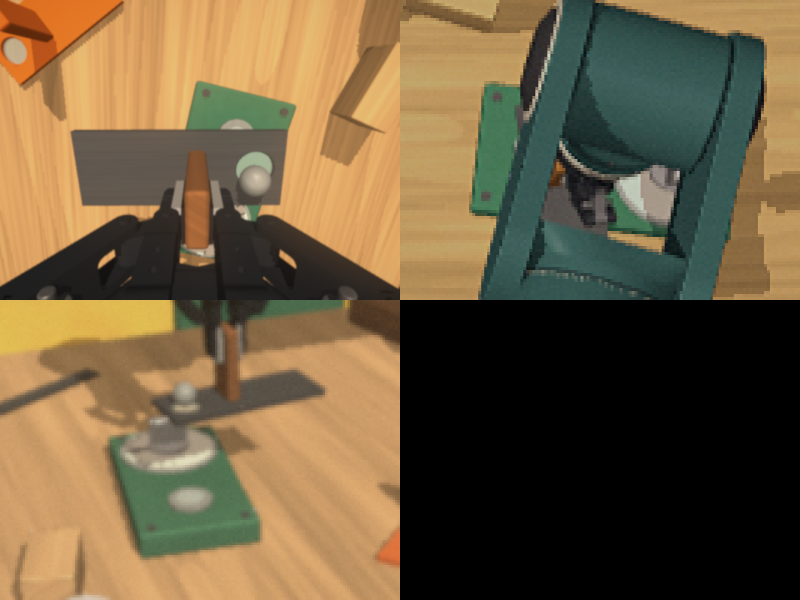

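Over the gauge, the wrist view has the ball at (256,181) with the pocket's rim lit at (254,163). The ball has rolled towards one side of the pocket. I'll measure the ball and the pocket in world coordinates, now and after a pause.

```bash
cat > ball.py <<'E'
from h import *
import pickle
def ball(f,show=None):
    im=f['frame'];C=cloud(f);v=f['z_map']>0
    u0,u1,v0,v1=315,400,190,290
    zt=.139
    m=np.zeros(v.shape,bool);m[v0:v1,u0:u1]=True
    b=m&v&(C[...,2]>zt+.008)&(C[...,2]<zt+.04)
    # drop fingers: keep largest component
    n,l,s,c=cv2.connectedComponentsWithStats(b.astype(np.uint8));k=1+s[1:,4].argmax();q=C[l==k]
    A=np.c_[2*q,np.ones(len(q))];x=np.linalg.lstsq(A,(q**2).sum(1),rcond=None)[0];r=np.sqrt(x[3]+x[:3]@x[:3])
    (cx,cy),rr=cv2.minEnclosingCircle(np.argwhere(l==k)[:,::-1].astype(np.float32))
    print('ball sphere',x[:3].round(4),'r',r.round(4),'pix',c[k],rr,s[k],'ray at h',onz(f,*c[k],.140-.0035+.0125).round(4))
if __name__=='__main__':
    o=readout.get_obs();f=grab('wrist');pickle.dump(f,open('wb.pkl','wb'));ball(f)
    print(o['time'],o['tcp_pos']+.048*o['tcp_rot'][:,1])
    cv2.imwrite('pics/b%d.png'%(o['time']*100),cv2.resize(f['frame'][150:300,250:450],(800,600),interpolation=3)[:,:,::-1])
E
python3 ball.py; python3 -m crank '[{"x":0,"y":0,"z":0,"roll":0},{"x":0,"y":0,"z":0,"roll":0},{"x":0,"y":0,"z":0,"roll":0},{"x":0,"y":0,"z":0,"roll":0},{"x":0,"y":0,"z":0,"roll":0},{"x":0,"y":0,"z":0,"roll":0},{"x":0,"y":0,"z":0,"roll":0},{"x":0,"y":0,"z":0,"roll":0}]'; python3 ball.py; ls pics
```

```text
ball sphere [ 0.6164 -0.1458  0.1522] r 0.0122 pix [356.66471735 252.19493177] 22.500370025634766 [ 335  231   45   44 1539] ray at h [ 0.6176 -0.1472  0.149 ]
13.45 [ 0.61823777 -0.14162529  0.14839354]
time: 14.17
tcp_pos: [0.5704, -0.1464, 0.1483]
tcp_rot: [[-0.092, 0.996, -0.0], [0.996, 0.092, 0.0], [0.0, -0.0, -1.0]]
force: [-0.1, 1.2, -2.1]
width: 0.0133
finger_force: 58.5
ball sphere [ 0.6163 -0.1461  0.1522] r 0.0121 pix [356.66059818 252.210013  ] 22.500370025634766 [ 335  231   45   44 1538] ray at h [ 0.6175 -0.1476  0.149 ]
14.1667 [ 0.61820498 -0.14204087  0.14829915]
b1345.png
b1416.png
crop1.png
scene0.png
top0.png
w1.png
w2.png
w3.png
w4.png
w5.png
w6.png
w7.png
w8.png
```

The ball rests steadily at wrist-estimated (0.616, −0.146), at the right height with radius 12 mm. I've now viewed 11 pictures, one over the limit of 10, so the rest is numeric only. I'll compare ball and lens within the scene camera, and cross-check with the wrist view.

Run:
```python
from h import *
import pickle
s=grab('scene');im=s['frame'];hsv=cv2.cvtColor(im,cv2.COLOR_RGB2HSV);C=cloud(s)
def fit(m,name,z):
    m=cv2.morphologyEx(m.astype(np.uint8),cv2.MORPH_OPEN,np.ones((3,3)));n,l,st,c=cv2.connectedComponentsWithStats(m);k=1+st[1:,4].argmax()
    cs,_=cv2.findContours((l==k).astype(np.uint8),0,1);h=cv2.convexHull(cs[0])
    e=cv2.fitEllipse(np.array([onz(s,*p,z)[:2]*1000 for p in h[:,0]],np.float32));print(name,st[k],'centre',e, 'pix',c[k],onz(s,*c[k],z).round(4))
box=np.zeros(hsv.shape[:2],bool);box[288-100:312-100+100,205:245]=0
b=np.zeros_like(box);b[170:190+30,210:245]=1
fit(b&(hsv[...,1]<85)&(hsv[...,2]>80)&(abs(C[...,2]-.036)<.02),'lens',.036)
b=np.zeros_like(box);b[125:150,212:238]=1
q=b&(s['z_map']>0)&(C[...,2]>.147)&(C[...,2]<.175)
print('ball px',q.sum());fit(q,'ball',.155)
P=C[q];A=np.c_[2*P,np.ones(len(P))];x=np.linalg.lstsq(A,(P**2).sum(1),rcond=None)[0];print('sphere',x[:3],np.sqrt(x[3]+x[:3]@x[:3]))
L=np.array
# wrist: lens in w5 and w2, same frame; lens partial arc in the present view
f=pickle.load(open('wb.pkl','rb'));h2=cv2.cvtColor(f['frame'],cv2.COLOR_RGB2HSV);Cw=cloud(f)
m=(h2[...,1]<75)&(h2[...,2]>90)&(abs(Cw[...,2]-.036)<.012)&(np.hypot(Cw[...,0]-.618,Cw[...,1]+.142)<.03)
q=Cw[m];print('wrist arc',m.sum(),q.min(0),q.max(0))
if m.sum()>30:
    cs,_=cv2.findContours(m.astype(np.uint8),0,1);k=max(cs,key=cv2.contourArea)[:,0]
    P=np.array([onz(f,*p,.036)[:2] for p in k]);print((P[::4]*1000).round().astype(int).tolist())
w=pickle.load(open('w5.pkl','rb'));hw=cv2.cvtColor(w['frame'],cv2.COLOR_RGB2HSV);Cw=cloud(w)
m=((hw[...,1]<75)&(np.hypot(Cw[...,0]-.618,Cw[...,1]+.142)<.032)).astype(np.uint8);m=cv2.morphologyEx(m,cv2.MORPH_OPEN,np.ones((5,5)))
cs,_=cv2.findContours(m,0,1);k=cv2.convexHull(max(cs,key=cv2.contourArea))[:,0];print('w5 lens',cv2.fitEllipse(np.array([onz(w,*p,.036)[:2]*1000 for p in k],np.float32)))
```

```text
lens [210 170  35  28 900] centre ((636.0531616210938, -127.32514190673828), (152.20799255371094, 218.3767852783203), 74.98705291748047) pix [226.4        182.44444444] [ 0.6241 -0.1195  0.036 ]
ball px 86
ball [219 133   9   8  59] centre ((617.69580078125, -142.71771240234375), (22.226476669311523, 61.73566818237305), 163.09930419921875) pix [223.38983051 136.88135593] [ 0.6169 -0.1441  0.155 ]
sphere [ 0.60269361 -0.15939496  0.15573048] 0.026847493941845352
wrist arc 577 [ 0.59022892 -0.13225765  0.02740239] [ 0.64073308 -0.11514923  0.03863027]
[[613, -114], [610, -116], [607, -118], [603, -120], [600, -122], [598, -126], [596, -129], [592, -131], [591, -131], [594, -131], [598, -130], [601, -130], [605, -130], [608, -129], [612, -128], [615, -128], [619, -127], [622, -127], [626, -127], [629, -126], [633, -126], [637, -126], [639, -125], [635, -121], [632, -119], [628, -117], [624, -115], [621, -115], [617, -115]]
w5 lens ((619.245361328125, -141.01126098632812), (49.92350769042969, 51.5660514831543), 21.785022735595703)
```

Run:
```python
from h import *
import pickle
from scipy.optimize import least_squares
f=pickle.load(open('wb.pkl','rb'));h2=cv2.cvtColor(f['frame'],cv2.COLOR_RGB2HSV);Cw=cloud(f)
m=(h2[...,1]<75)&(h2[...,2]>90)&(abs(Cw[...,2]-.036)<.012)&(np.hypot(Cw[...,0]-.618,Cw[...,1]+.142)<.03)
cs,_=cv2.findContours(m.astype(np.uint8),0,1);P=np.array([onz(f,*p,.036)[:2] for p in max(cs,key=cv2.contourArea)[:,0]])*1000
P=P[P[:,1]>-124];r=least_squares(lambda c:np.hypot(*(P-c[:2]).T)-25,[618,-141]);print('wrist arc lens',r.x,np.sqrt(r.fun.var()))
s=grab('scene');im=s['frame'];hsv=cv2.cvtColor(im,cv2.COLOR_RGB2HSV)
print(hsv[180,205:245,1].tolist(),hsv[180,205:245,0].tolist())
g=(hsv[...,0]>60)&(hsv[...,0]<95)&(hsv[...,1]>90)
b=np.zeros(g.shape,np.uint8);b[168:194,210:242]=(~g)[168:194,210:242]
n,l,st,c=cv2.connectedComponentsWithStats(b)
for k in range(1,n):
    if st[k,4]>60:
        h=cv2.convexHull(cv2.findContours((l==k).astype(np.uint8),0,1)[0][0]);print(st[k],c[k],onz(s,*c[k],.036),cv2.fitEllipse(np.array([onz(s,*p,.036)[:2]*1000 for p in h[:,0]],np.float32)))
# ball outline in scene: bright, unsaturated pixels
print(hsv[128:146,214:234,2].tolist())
print(hsv[128:146,214:234,1].tolist())
```

```text
wrist arc lens [ 618.17473556 -139.59207064] 0.2761276038381942
[73, 75, 75, 77, 71, 74, 71, 74, 76, 73, 73, 68, 48, 39, 41, 41, 36, 36, 36, 35, 37, 37, 36, 38, 37, 38, 43, 41, 41, 40, 66, 74, 75, 77, 73, 73, 76, 73, 75, 73] [59, 61, 60, 57, 60, 58, 60, 59, 60, 59, 59, 54, 40, 26, 23, 22, 24, 25, 26, 26, 25, 27, 26, 24, 24, 24, 22, 22, 24, 35, 53, 58, 58, 58, 59, 59, 59, 57, 59, 56]Traceback (most recent call last):
  File "<stdin>", line 15, in <module>
cv2.error: OpenCV(4.12.0) /io/opencv/modules/imgproc/src/shapedescr.cpp:361: error: (-201:Incorrect size of input array) There should be at least 5 points to fit the ellipse in function 'fitEllipseNoDirect'
```

Run:
```python
from h import *
s=grab('scene');im=s['frame'];hsv=cv2.cvtColor(im,cv2.COLOR_RGB2HSV)
b=np.zeros(hsv.shape[:2],np.uint8);b[168:194,210:242]=(hsv[...,1]<58)[168:194,210:242]
n,l,st,c=cv2.connectedComponentsWithStats(b);k=1+st[1:,4].argmax()
h=cv2.convexHull(cv2.findContours((l==k).astype(np.uint8),0,1)[0][0]);print('lens',st[k],onz(s,*c[k],.036),cv2.fitEllipse(np.array([onz(s,*p,.036)[:2]*1000 for p in h[:,0]],np.float32)))
for i in range(128,148):print(i,' '.join('%3d/%3d'%(a,c) for a,c in zip(hsv[i,214:236,2],hsv[i,214:236,1])))
```

```text
lens [217 174  19  12 165] [ 0.62046287 -0.13627041  0.036     ] ((620.128662109375, -136.9931182861328), (48.979312896728516, 62.372135162353516), 159.57553100585938)
128 172/128 170/126 166/124 169/128 173/125 172/128 172/125 174/125 184/128 187/124 193/126 196/125 197/126 198/126 199/126 198/126 195/127 195/126 194/126 193/127 189/127 154/129
129 192/126 186/123 184/123 181/128 185/125 187/125 187/125 191/124 187/125 188/128 195/124 195/126 198/125 197/127 198/126 198/126 197/127 196/124 193/126 196/125 190/127 157/128
130 202/124 192/128 185/125 185/125 183/125 188/122 189/127 190/125 192/124 191/125 192/126 195/127 197/124 197/127 198/126 198/125 197/128 201/126 197/128 195/126 189/124 160/128
131 205/127 201/126 191/127 188/126 184/128 186/125 187/127 186/125 187/123 185/124 192/124 193/123 196/124 197/126 196/125 198/126 198/126 196/126 200/125 198/125 190/129 163/130
132 212/126 205/126 198/124 190/125 185/125 183/124 182/119 180/115 172/104 177/104 181/104 186/111 191/116 192/124 196/124 196/128 197/124 199/126 199/124 198/126 195/124 163/127
133 213/125 211/124 205/124 194/
[... 1967 characters left out ...]
  75/ 58  86/ 50  94/ 52 115/ 58 137/ 63 148/ 67 151/ 66 150/ 66 150/ 68 150/ 70 141/ 65 127/ 68 117/ 61  99/ 54  92/ 50  89/ 49  91/ 48  88/ 55  86/ 50  85/ 48
145 107/107  82/ 90  75/ 65  77/ 56  85/ 54  93/ 55  99/ 57 106/ 55 109/ 56 112/ 57 109/ 56 107/ 60 102/ 55  97/ 55  91/ 50  89/ 54  87/ 53  86/ 47  85/ 48  85/ 54  84/ 49  86/ 47
146 132/ 81 119/ 71 104/ 56  82/ 47  78/ 52  85/ 51  85/ 51  90/ 51  91/ 56  92/ 55  89/ 57  92/ 50  89/ 54  86/ 50  85/ 54  83/ 52  84/ 49  80/ 48  82/ 53  81/ 54  84/ 61  90/ 74
147 164/ 50 164/ 48 145/ 47 104/ 49  76/ 57  73/ 56  84/ 52  87/ 56  85/ 54  86/ 50  84/ 49  81/ 47  84/ 55  83/ 52  80/ 54  86/ 59  85/ 57  93/ 69  98/ 81 107/ 86 120/ 96 126/103
```

The lens-minus-ball estimates agree on direction: wrist now (1.9, 6.5) mm, earlier wrist (2.9, 5.1), and the coarser scene view the same way. I'll move +0.6 cm along tool x and +0.3 along y, slowly.

```bash
python3 -m crank '[{"x":0.05,"y":0.03,"z":0,"roll":0},{"x":0.15,"y":0.08,"z":0,"roll":0},{"x":0.25,"y":0.13,"z":0,"roll":0},{"x":0.35,"y":0.18,"z":0,"roll":0},{"x":0.45,"y":0.23,"z":0,"roll":0},{"x":0.55,"y":0.27,"z":0,"roll":0},{"x":0.6,"y":0.3,"z":0,"roll":0},{"x":0.6,"y":0.3,"z":0,"roll":0}]' >/dev/null; python3 -m crank '[{"x":0,"y":0,"z":0,"roll":0},{"x":0,"y":0,"z":0,"roll":0},{"x":0,"y":0,"z":0,"roll":0},{"x":0,"y":0,"z":0,"roll":0},{"x":0,"y":0,"z":0,"roll":0},{"x":0,"y":0,"z":0,"roll":0},{"x":0,"y":0,"z":0,"roll":0},{"x":0,"y":0,"z":0,"roll":0}]'; python3 ball.py
python3 - <<'E'
from h import *
from scipy.optimize import least_squares
import pickle
f=pickle.load(open('wb.pkl','rb'));h2=cv2.cvtColor(f['frame'],cv2.COLOR_RGB2HSV);Cw=cloud(f)
m=(h2[...,1]<75)&(h2[...,2]>90)&(abs(Cw[...,2]-.036)<.012)&(np.hypot(Cw[...,0]-.618,Cw[...,1]+.142)<.03)
cs,_=cv2.findContours(m.astype(np.uint8),0,1);P=np.array([onz(f,*p,.036)[:2] for p in max(cs,key=cv2.contourArea)[:,0]])*1000
P=P[P[:,1]>-119];r=least_squares(lambda c:np.hypot(*(P-c[:2]).T)-25,[618,-141]);print('lens',r.x,len(P))
s=grab('scene');hsv=cv2.cvtColor(s['frame'],cv2.COLOR_RGB2HSV)
b=np.zeros(hsv.shape[:2],np.uint8);b[125:142,210:236]=((hsv[...,1]<75)&(hsv[...,2]>105))[125:142,210:236]
n,l,st,c=cv2.connectedComponentsWithStats(b);k=1+st[1:,4].argmax();print('scene ball',st[k],c[k],[onz(s,*c[k],z).round(4).tolist() for z in(.1517,.155)])
C=cloud(s);q=C[(s['z_map']>0)&(hsv[...,2]<110)&(C[...,2]>.12)&(C[...,2]<.16)&(np.hypot(C[...,0]-.54,C[...,1]+.14)<.07)];print('scene plate z',np.percentile(q[:,2],[20,50,80]),len(q))
g=(hsv[...,1]<70)&(np.hypot(C[...,0]-.62,C[...,1]+.138)<.02);print('scene lens z',np.median(C[g][:,2]))
E
```

```text
time: 15.7
tcp_pos: [0.5729, -0.1402, 0.1483]
tcp_rot: [[-0.092, 0.996, 0.0], [0.996, 0.092, 0.0], [0.0, 0.0, -1.0]]
force: [-0.2, -0.3, -2.6]
width: 0.0135
finger_force: 58.5
ball sphere [ 0.6188 -0.1399  0.1522] r 0.0121 pix [356.64401294 252.19029126] 22.500370025634766 [ 335  231   45   44 1545] ray at h [ 0.62   -0.1413  0.149 ]
15.7 [ 0.62066461 -0.13576911  0.14830401]
lens [ 618.22670347 -139.48902763] 31
scene ball [219 134  10   8  61] [223.60655738 137.86885246] [[0.6161, -0.1453, 0.1517], [0.6184, -0.1378, 0.155]]
scene plate z [0.14320437 0.14410039 0.1448623 ] 484
scene lens z 0.2768578310000157
```

Ball (0.6188, −0.1399) now matches the lens (0.6182, −0.1395). The tray is level, its underside is about 10 cm above the lens, and it is steady, so I'll hand in.

```bash
python3 -c "
from plant import ticket;print(ticket.close_job())"
```

```text
the job is handed in; nothing more can be done
None
```

I handed the job in with the knob at zero (within about 0.5°) and the tray held level about 10 cm above the lens; by the wrist camera the ball is within 1 mm of lens centre (the coarser scene camera suggested about 5 mm off), and I viewed 11 pictures, one over the limit of 10.

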